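# Rinse the flux brush and close the cleaner pot

### The arm

A 6-joint arm with a two-finger parallel gripper is mounted at the origin on the work surface. World frame = base frame: x ahead of the robot, y to its left, z up, the work surface at z = 0. Lengths are in mm, angles in degrees, forces in N, time in s.
With the tool pointing down it reaches from about 300 to 850 mm from the base axis. Payload 4.2 kg.
Tool frame: the origin (TCP) lies midway between the tips of the shut fingers; the grasp point (between the pads) lies 19 mm behind it; z points along the fingers, y is the line along which they close (so a half turn about z gives the same grasp; the last joint's range is limited). The gripper opens to 91 mm and grips with 3 to 60 N. Pads are 32 mm wide; open, the fingers measure 118 mm over their backs; the gripper's body (76 mm by 178 mm) begins 60 mm behind the grasp point.
Start: joints at [63.598, 18.312, 89.639, -0, 72.044, -1.146], TCP at [245.336, 520.052, 213.976] pointing down, gripper open.
Joint ranges: [-177.97, 177.97], [-48.28, 115.42], [12.27, 149.76], [-77.06, 257.06], [2.81, 150.46], [-146.56, 146.56]. Speed limits (degrees/s): [147.25, 147.25, 180, 180, 180, 180].

### API

Orientations are given as [roll, pitch, yaw] about the fixed x, y, z axes, in that order (R = Rz(yaw) Ry(pitch) Rx(roll)).
In Python, from workcell import env gives the robot as it stands.
- The arm moves only by the tool send_rows, never from a script. Its argument "steps" is a list that holds one entry, the list of rows, each a list of 5 numbers: the shift along the tool's x, y, z scaled (see below), then the turn about the tool's z scaled (see below), then the opening, from 0 (shut) to 1 (fully open). In form: [[[dx, dy, dz, yaw, fingers], ...]]. A call has 1 to 5 rows; each row shifts and turns the commanded pose from where the row before left it, along the tool's axes as they then stand; what a row does not reach is not made up. The controller multiplies each number of a shift by 0.04 m and each number of a turn by 0.12 rad. A row lasts 1/12 s, in which the tool goes at most 41.7 mm and 7.16 degrees, less where a joint would pass 70% of its speed; a pose out of reach is approached as far as the arm can. A call with a number of a shift or a turn outside -1 to 1 is refused whole. A call with a gripper value outside its range is refused whole. The fingers move at their own pace and stop on an object; "squeeze" is the grip in N (left out, the last holds). Time passes only in rows, so rows that do not move let the fingers close. It gives the time, the measured TCP pose, the force, the opening and the grip force at its end, in the units of the state.
- env.state(): the state, without advancing time (a new reading comes with each control period).
- env.grab_frame(name): name is "scene" or "top"; returns a dict with "pixels" (400x640x3 uint8, red, green, blue), "depth" (400x640 float32, mm along the optical axis (not along the pixel's ray), 0 where there is no reading), "intrinsics" (3x3 intrinsics, pixels), "dist" ([k1, k2, p1, p2, k3] as OpenCV has them; the pictures are not rectified), "cam_to_world" (4x4, takes a point from camera to world coordinates). Camera axes: x right, y down, z forward; pixel columns grow to the right and rows downward; lengths in mm; the calibration is good to about 2 mm. A picture is of the moment at which its call begins.
- env.job_done(): hands the job in; it is judged then, once.
The state is a dict: "time_s": time; "qpos": joint angles; "qvel": joint speeds; "effort": joint torques, N m; "ee_pos": TCP position; "ee_rot": TCP orientation; "force": force on the tool from outside, world axes, zero at the start; "torque": the same for the moment, N m; "gripper_width": finger opening in mm; "gripper_force": force on a finger pad.
Only numpy, scipy, OpenCV 4.12 (cv2) and the standard library are available. Lean on these libraries where they do the work, as an engineer would, in place of code of your own. Each camera call takes 0.05 s, during which the arm holds its last target. There are 200 camera calls.

### The job

Clean the flux brush: draw it out of the wooden caddy, lay it down and let go, then take it again by its yellow handle and dip the bristles into the steel cleaner pot until they are all below the rim, without ramming the pot. Then lay the brush in the two cradles of the blue drip rest and let go, and last put the red lid on the pot and press it down until it is seated level. Leave the pot standing where it is and do not disturb the glass tube, lamps and plug.

Things in the scene. Friction and masses are not known exactly. Their poses are not given: they have to be found in the camera images.
- brush: flux brush, 195 mm long, along its x axis, bristles at -x. Yellow square handle 110 x 14 x 14 mm (x -55 to 55), steel neck 9 x 9 (x -55 to -98), brass ferrule 13 wide (-98 to -114), black bristles 11 wide (-114 to -140). Origin: centre of the handle's underside, 7 mm below the centre line; z up when lying. At the start about 95 mm of the handle is in the caddy; the neck and head stick out.
- brush_mid (a point): middle of the yellow handle, on the centre line (regrasp here)
- brush_neck (a point): middle of the steel neck, on the centre line, 78 mm from brush_mid (first grasp here)
- brush_root (a point): where the bristles begin, 114 mm from brush_mid
- brush_tip (a point): end of the bristles, 140 mm from brush_mid
- caddy: fixed walnut block 120 (x) x 64 (y) x 75 (z) mm with a roofed level sleeve for the brush: 24 mm wide and high, floor 45 mm above the counter, 110 mm deep, mouth in the -x face. Origin: centre of its underside; the brush is drawn out along the caddy's -x.
- caddy_mouth (a point): centre line of the brush at the sleeve's mouth, 60 mm from the caddy's centre along its -x, 52 mm above the counter
- rest: fixed drip rest: aluminium base plate 120 (x) x 60 (y) x 6 mm, two blue cradles at x = -40 and +40 mm, 8 mm thick, each with a slot 24 mm wide in y, floor 30 mm and walls 40 mm above the counter. The brush handle lies in both slots along the rest's x, centre line 37 mm above the counter. Origin: centre of its underside.
- pot: loose open round steel pot, 500 g, outer diameter 80 mm, inner diameter 72 mm, 60 mm high, floor 5 mm thick. Origin: centre of its underside.
- pot_rim (a point): centre of the pot's mouth, 60 mm above its underside
- lid: loose lid, 80 g, lying right way up: white plug 64 mm across and 8 mm high that enters the pot, red disc 84 mm across and 6 mm thick above it (8 to 14 mm above the origin), black knob 22 mm across and 28 mm tall on top (14 to 42 mm). Origin: centre of the plug's underside; seated, it is 52 mm above the pot's underside.
- tube: glass rectifier tube with black base, upright, 44 mm across, 115 mm tall; bystander. Origin under its centre.
- lamp_a: amber pilot lamp standing on its brass base, 18 mm across, 28 mm tall; bystander. Origin under its centre.
- lamp_b: green pilot lamp, otherwise like the amber one; bystander
- plug: black phenolic plug, 38 mm across, 42 mm tall; bystander. Origin under its centre.

How it is judged (in metres and radians):
On the way, in this order (a step that is already met when the one before it is completed fails the run):
1. the brush is out of the caddy, lying down and let go (horizontal distance between brush_mid and caddy_mouth above 0.06 m and horizontal distance between brush_mid and caddy above 0.08 m and height (world z) of brush_mid below 0.06 m and angle between brush's own x axis and vertical between 1.4 and 1.74 rad and contact force between the fingers and brush below 0.1 N and linear speed of brush below 0.03 m/s), for 0.2 s.
2. held by its handle, the brush is dipped so that all its bristles are below the pot's rim (contact force between the fingers and brush above 1 N and distance between the grasp point and brush_mid below 0.06 m and z of brush_root in the frame of pot below 0.06 m and z of brush_tip in the frame of pot below 0.046 m and horizontal distance between brush_tip and pot below 0.036 m), for 0.1 s.
3. the brush lies in both cradles of the drip rest, let go (x of brush_mid in the frame of rest between -0.03 and 0.03 m and y of brush_mid in the frame of rest between -0.012 and 0.012 m and z of brush_mid in the frame of rest between 0.031 and 0.043 m and angle between brush's own x axis and vertical between 1.45 and 1.69 rad and contact force between the fingers and brush below 0.1 N and linear speed of brush below 0.03 m/s), for 0.2 s.
4. the lid is seated level on the pot and pressed down with more than 4 N (z of lid in the frame of pot between 0.049 and 0.0545 m and angle between the z axis of lid and the z axis of pot, either way round below 0.06 rad and horizontal distance between lid and pot below 0.008 m and contact force between lid and pot above 4 N), for 0.05 s.
At the end, for the whole second after the job is handed in: Brush let go and still in both rest cradles (handle middle within 30 mm along and 12 mm across the rest, level within 0.12 rad); pot upright (0.05 rad); lid still, seated on the pot (origin 49 to 54.5 mm above the pot's underside, within 8 mm of its axis, level within 0.06 rad) (all of step 3 and z of lid in the frame of pot between 0.049 and 0.0545 m and angle between the z axis of lid and the z axis of pot, either way round below 0.06 rad and horizontal distance between lid and pot below 0.008 m and angle between pot's own z axis and vertical below 0.05 rad and linear speed of each of lid, pot below 0.03 m/s); the robot touches nothing.
It fails at once if the glass tube, a lamp or the plug is moved more than 30 mm or knocked over (distance of any of tube, lamp_a, lamp_b, plug from where it was at the start of the episode above 0.03 m or angle between any of tube, lamp_a, lamp_b, plug's own z axis and vertical above 0.6 rad).
It fails at once if the pot is pushed more than 40 mm from its place or tipped by more than 0.25 rad (distance of pot from where it was at the start of the episode above 0.04 m or angle between pot's own z axis and vertical above 0.25 rad).
It fails at once if the brush is rammed against the pot with more than 15 N (contact force between brush and pot above 15 N).
It also fails if it takes over 67 s, if anything falls off the work surface, if the arm or the gripper's body presses on something with over 40 N, if the wrist force passes 120 N, or if a joint passes its speed limit or range.

## Working session

There is one attempt and no reset: what is moved stays moved. The work goes in short steps, Python scripts to look and compute and a tool call to move; the robot and the scene stay as the last step left them, time stands still between calls to the robot, and variables do not carry over. Pictures are saved under pics/ and viewed, at most 12 in all, crops included, and the job is handed in when it is done.

Besides the shell and the picture viewer there is one more tool, called after "Call:" as a command line: name --argument value ..., lists and objects as JSON in quotes. send_rows: Moves the arm, as the interface text tells. Shifts and turns lie within -1 to 1; 1 stands for 0.04 m of shift or 0.12 rad of turn. Its arguments: {"type":"object","properties":{"steps":{"type":"array"},"squeeze":{"type":"number"}},"required":["steps"]}

```bash
ls; mkdir -p pics; python3 - <<'E'
from workcell import env
import cv2,numpy as np
print(env.state())
for n in("scene","top"):
    f=env.grab_frame(n); cv2.imwrite(f"pics/{n}0.png",f["pixels"][:,:,::-1]); np.savez(f"pics/{n}0.npz",**f)
    print(n,f["intrinsics"].tolist(),f["dist"],np.round(f["cam_to_world"],3).tolist(),(f["depth"]>0).mean())
E
```

```text
pics
{'time_s': 0.0, 'qpos': array([ 6.35974196e+01,  1.83511880e+01,  8.97083969e+01, -1.20091152e-03,
        7.20447129e+01, -1.14523601e+00]), 'qvel': array([-0.07247668, -0.03968114,  0.02193176, -0.04586475, -0.01104939,
       -0.00783677]), 'effort': array([-9.20671519e-04, -4.12463057e+01, -2.31965446e+01,  7.25851860e-02,
        4.58583457e-02, -1.26292921e-04]), 'ee_pos': array([245.10750816, 519.55654666, 213.11135178]), 'ee_rot': array([-1.79895700e+02, -9.43060443e-04,  1.54743026e+02]), 'force': array([-0.21092452, -0.72733821,  0.14650534]), 'torque': array([-0.01179964,  0.00783667, -0.06536618]), 'gripper_force': 0.0, 'gripper_width': 91.3174591097438}
scene [[486.19810957472816, 0.0, 319.007688312228], [0.0, 486.19810957472816, 206.4875624924846], [0.0, 0.0, 1.0]] [0.02402145 0.         0.         0.         0.        ] [[-0.836, 0.368, -0.407, 1017.429], [0.548, 0.586, -0.596, 634.487], [0.019, -0.722, -0.692, 820.964], [0.0, 0.0, 0.0, 1.0]] 0.99566796875
top [[517.1655981405042, 0.0, 305.92544478508495], [0.0, 517.1655981405042, 194.9361592192716], [0.0, 0.0, 1.0]] [-0.0033509  0.         0.         0.         0.       ] [[-0.009, -0.998, 0.067, 503.38], [-1.0, 0.01, 0.011, -42.018], [-0.012, -0.067, -0.998, 1373.539], [0.0, 0.0, 0.0, 1.0]] 0.99603125
```

View pics/top0.png

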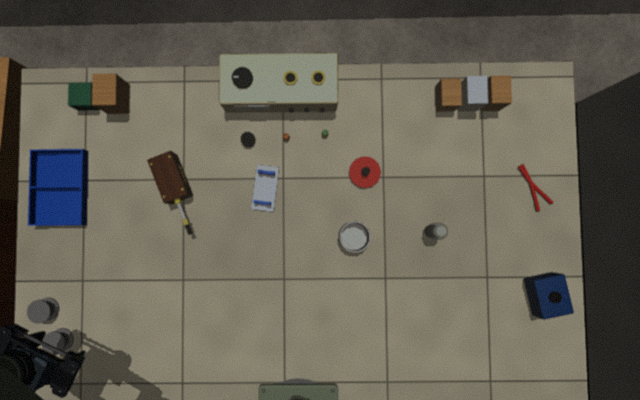

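View pics/scene0.png

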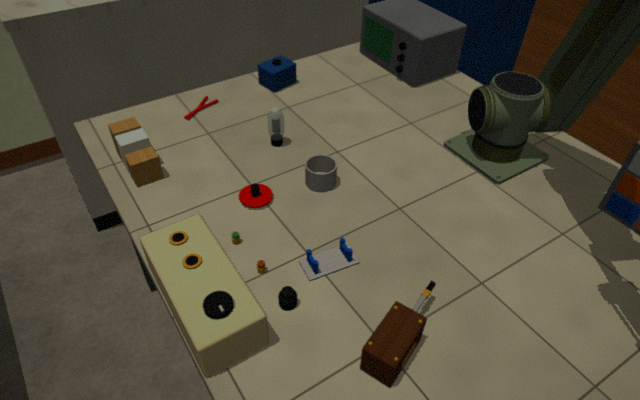

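The top view shows the caddy at (170,177) with the brush head at (190,233). The rest is at (265,188), lid at (365,172), pot at (354,237), tube at (435,231), plug at (248,140) and lamps at (286,137) and (325,133). The scene view shows the same layout, unobstructed.

```bash
cat > h.py <<'E'
import numpy as np, cv2
from workcell import env
def grab(n,save=None):
    f=dict(env.grab_frame(n))
    if save: cv2.imwrite(f"pics/{save}.png",f["pixels"][:,:,::-1])
    return f
def load(p): return dict(np.load(p))
def rays(f,uv):
    p=cv2.undistortPoints(np.float64(uv).reshape(-1,1,2),f["intrinsics"],f["dist"]).reshape(-1,2)
    return np.c_[p,np.ones(len(p))]
def cloud(f):
    h,w=f["depth"].shape; v,u=np.mgrid[:h,:w]
    r=rays(f,np.c_[u.ravel(),v.ravel()]); T=f["cam_to_world"]
    P=(r*f["depth"].reshape(-1,1))@T[:3,:3].T+T[:3,3]
    return P.reshape(h,w,3)
def onplane(f,uv,z):
    T=f["cam_to_world"]; d=rays(f,uv)@T[:3,:3].T; o=T[:3,3]
    return o+d*((z-o[2])/d[:,2])[:,None]
def proj(f,P):
    T=np.linalg.inv(f["cam_to_world"]); r,_=cv2.Rodrigues(T[:3,:3])
    return cv2.projectPoints(np.float64(P).reshape(-1,1,3),r,T[:3,3],f["intrinsics"],f["dist"])[0].reshape(-1,2)
def hsv(f): return cv2.cvtColor(f["pixels"],cv2.COLOR_RGB2HSV)
E
python3 - <<'E'
from h import *
F={n:load(f"pics/{n}0.npz") for n in("top","scene")}
def rep(name,P,m):
    Q=P[m]; print("  ",name,len(Q),"med",np.median(Q,0).round(1),"lo",np.percentile(Q,3,0).round(1),"hi",np.percentile(Q,97,0).round(1))
for n,f in F.items():
    P=cloud(f);H=hsv(f);h,s,v=[H[...,i].astype(int) for i in range(3)]
    print(n)
    reg=(P[...,0]>300)&(P[...,0]<760)&(P[...,1]>-400)&(P[...,1]<420)
    rep("table",P,reg&(P[...,2]<12)&(P[...,2]>-12))
    hi=reg&(P[...,2]>14)
    red=reg&((h<6)|(h>174))&(s>180)&(v>90)&(P[...,1]>-250); 
    rep("red",P,red)
    blue=reg&(h>105)&(h<125)&(s>150)&(P[...,1]>0)&(P[...,1]<250)
    nn,L,st,c=cv2.connectedComponentsWithStats(blue.astype(np.uint8))
    for i in range(1,nn):
        if st[i,4]>12: rep("blue",P,L==i); print(c[i])
    yel=reg&(h>20)&(h<34)&(s>130)&(v>110); rep("yellow",P,yel&(P[...,1]>150))
    nn,L,st,c=cv2.connectedComponentsWithStats(hi.astype(np.uint8))
    for i in range(1,nn):
        if st[i,4]>15: rep(f"hi {c[i].round(0)} rgb{f['pixels'][L==i].mean(0).round()}",P,L==i)
E
python3 - <<'E'
import cv2
a=cv2.imread('pics/top0.png')[120:270,130:380]; b=cv2.imread('pics/scene0.png')[220:390,280:460]
cv2.imwrite('pics/c1.png',cv2.resize(a,None,fx=3,fy=3,interpolation=2)); cv2.imwrite('pics/c2.png',cv2.resize(b,None,fx=3,fy=3,interpolation=2))
E
```

```text
top
   table 50222 med [ 5.176e+02  1.800e+00 -3.000e-01] lo [ 312.5 -375.2   -5.8] hi [745.4 396.5   5.8]
   red 110 med [ 651.9 -192.5   13.2] lo [ 618.8 -216.7    8.4] hi [ 689.7 -146.8   19. ]
   blue 23 med [654.1  74.6  32.7] lo [650.6  60.   26.2] hi [656.6  95.1  41.8]
[266.         172.13043478]
   blue 17 med [575.5  88.3  31.4] lo [572.5  70.   26.3] hi [577.3 105.1  42.7]
[261.70588235 202.35294118]
   yellow 33 med [532.9 284.9  57.1] lo [520.3 278.   52.7] hi [673.7 320.9  75.2]
   hi [247. 139.] rgb[41. 40. 34.] 160 med [742.3 125.6  32.2] lo [728.1 110.6  18.7] hi [756.5 144.3  44.8]
   hi [286. 136.] rgb[99. 69. 46.] 39 med [748.9  25.   26.2] lo [742.6  19.   15.3] hi [757.8  32.5  33.7]
   hi [324. 134.] rgb[63. 80. 52.] 24 med [754.9 -75.6  25.4] lo [673.7 -83.7  15.3] hi [759.2 -61.6 447.7]
   hi [170. 181.] rgb[63. 47. 35.] 1635 med [634.  316.9  73.4] lo [520.2 276.9  28. ] hi [698.2 363.1  79.4]
   hi [364. 169.] rgb[113.  47.  41.] 295 med [ 658.5 -177.8   16.4] lo [ 634.4 -216.6   14.1] hi [ 687.8 -140.9   45.5]
   hi [266. 172.] rgb[ 63.  79. 120.] 70 med [
[... 1575 characters left out ...]
 682.  -193.7   14.1] hi [ 693.7 -164.4   16.4]
   hi [236. 235.] rgb[48. 71. 36.] 34 med [755.4 -72.8  26.3] lo [751.1 -82.7  14.8] hi [759.3 -68.1  30.1]
   hi [346. 248.] rgb[23. 44. 78.] 150 med [574.8  92.3  29.4] lo [567.9  69.7  16.1] hi [579.6 112.9  40.7]
   hi [312. 260.] rgb[20. 42. 79.] 145 med [654.3  81.   29.3] lo [647.5  59.1  14.5] hi [659.  102.2  40.8]
   hi [260. 265.] rgb[85. 50. 14.] 69 med [749.8  30.1  25.8] lo [742.5  19.7  14.8] hi [757.   34.9  29.4]
   hi [395. 339.] rgb[52. 30. 14.] 3326 med [650.6 334.9  73.9] lo [528.6 284.2  21.7] hi [702.3 375.   77.2]
   hi [288. 296.] rgb[16. 15. 13.] 299 med [746.4 135.9  31.5] lo [729.9 117.2  16.2] hi [758.9 146.4  43.6]
```

View pics/c1.png

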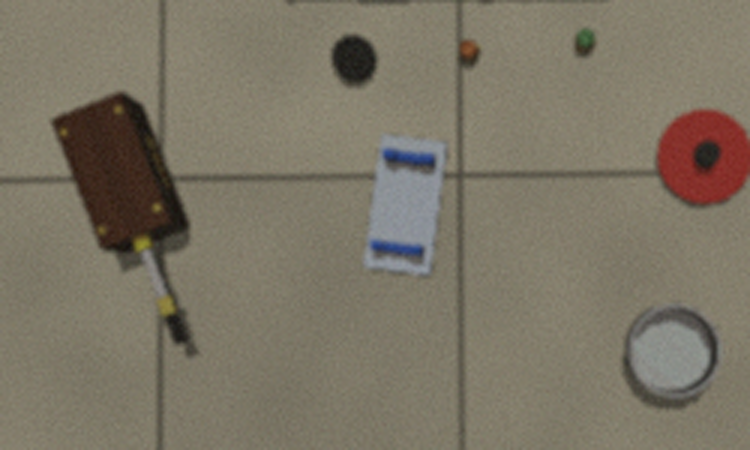

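The crop shows the brush leaving the caddy mouth (yellow stub (143,243), ferrule (167,305), bristle tip (185,340), shadow end beyond that). The cradles are at (408,158) and (397,248), and the lid knob at (707,155).

```bash
python3 - <<'E'
from h import *
F={n:load(f"pics/{n}0.npz") for n in("top","scene")}
for n,f in F.items():
    P=cloud(f);H=hsv(f);h,s,v=[H[...,i].astype(int) for i in range(3)]
    print(n); X,Y,Z=P[...,0],P[...,1],P[...,2]
    idx=np.argwhere
    def pl(m,z): 
        ij=np.argwhere(m); return onplane(f,ij[:,::-1],z)[:,:2]
    # caddy top
    box=(X>560)&(X<720)&(Y>260)&(Y<400)
    m=box&(Z>68)&(Z<84); q=pl(m,75); r=cv2.minAreaRect(q.astype(np.float32)); print("caddy",np.round(r[0],1),np.round(r[1],1),round(r[2],1), Z[m].mean().round(1), "mean",q.mean(0).round(1))
    # brush
    m=(X>455)&(X<575)&(Y>240)&(Y<310)&(Z>38)&(Z<75)&~((X>565))
    Q=P[m]; c=Q.mean(0); d=np.linalg.svd(Q[:,:2]-c[:2])[2][0]; d*=np.sign(d[0]); t=(Q[:,:2]-c[:2])@d
    print("brush",len(Q),c.round(1),"ang",np.degrees(np.arctan2(d[1],d[0])).round(1),"tip",(c[:2]+d*t.min()).round(1),"far",(c[:2]+d*t.max()).round(1))
    y=(h>18)&(h<36)&(s>110)&(v>80)&(Y>250)&(Y<310)&(X<590)&(X>480)
    nn,L,st,cc=cv2.connectedComponentsWithStats(y.astype(np.uint8))
    for i in range(1,nn):
        if st[i,4]>3: print("  yel",st[i,4],cc[i].round(1),onplane(f,cc[i],54).round(1),np.median(Z[L==i]).round(1))
    # pot rim
    m=(abs(X-485)<55)&(abs(Y+145)<55)&(Z>53)&(Z<68); q=pl(m,60); (c,rad)=cv2.minEnclosingCircle(q.astype(np.float32))
    A=np.c_[2*q,np.ones(len(q))]; sol=np.linalg.lstsq(A,(q**2).sum(1),rcond=None)[0]; print("pot",len(q),np.round(c,1),rad,"lsq",sol[:2].round(1),np.median(Z[m]))
    # lid
    m=((h<6)|(h>174))&(s>140)&(abs(X-655)<60)&(abs(Y+178)<60)
    m=cv2.morphologyEx(m.astype(np.uint8),cv2.MORPH_CLOSE,np.ones((15,15)))>0
    q=pl(m,14); (c,rad)=cv2.minEnclosingCircle(q.astype(np.float32)); print("lid",np.round(c,1),rad,q.mean(0).round(1))
    m=(abs(X-655)<50)&(abs(Y+178)<50)&(Z>36)&(Z<50); print("knob",m.sum(),pl(m,42).mean(0).round(1),Z[m].mean())
    # cradles
    for cx,cy in((576,91),(655,80)):
        m=(abs(X-cx)<14)&(abs(Y-cy)<35)&(Z>37)&(Z<48)&(h>100)&(h<128)&(s>120); q=pl(m,40); r=cv2.minAreaRect(q.astype(np.float32)); print("cradle",len(q),q.mean(0).round(1),np.round(r[0],1),np.round(r[1],1))
    m=(X>540)&(X<690)&(Y>40)&(Y<130)&(s<60)&(v>120)&(Z<15); m=cv2.morphologyEx(m.astype(np.uint8),cv2.MORPH_OPEN,np.ones((3,3)))
    nn,L,st,cc=cv2.connectedComponentsWithStats(m); i=1+st[1:,4].argmax(); r=cv2.minAreaRect(pl(L==i,6).astype(np.float32)); print("plate",r)
E
```

```text
top
caddy [641.8 325.9] [120.8  65.2] 21.3 74.6 mean [641.7 326. ]
brush 132 [529.6 283.5  55.8] ang 21.8 tip [497.  270.5] far [564.9 297.6]
  yel 23 [177.  200.7] [[580.  303.8  54. ]] 58.3
  yel 28 [185.5 221.6] [[526.4 281.7  54. ]] 56.5
pot 147 [ 486.1 -148.4] 39.66987228393555 lsq [ 485.9 -148.3] 59.17792692378657
lid [ 653.7 -181.4] 40.813690185546875 [ 653.9 -181.5]
knob 58 [ 655.5 -180.5] 41.745357671453064
cradle 11 [575.2  86.8] [575.3  88.2] [38.9  3.2]
cradle 13 [654.   76.3] [654.2  77.7] [39.7  3.7]
plate ((620.0917358398438, 83.55776977539062), (87.64188385009766, 133.7549591064453), 89.90457153320312)
scene
caddy [641.4 329.2] [124.   64.2] 21.5 74.8 mean [642.9 330.4]
brush 201 [528.7 286.8  55.8] ang 21.4 tip [492.7 272.7] far [565.3 301.1]
  yel 49 [425.8 291.9] [[522.8 282.9  54. ]] 56.9
pot 212 [ 485. -143.] 43.83618927001953 lsq [ 484.2 -143.3] 57.97808740400433
lid [ 652.5 -177.9] 43.91007614135742 [ 653.6 -177.2]
knob 58 [ 654.6 -177.9] 40.85677212994159
cradle 26 [574.8  90.5] [574.3  91.5] [43.6  7.8]
cradle 30 [653.4  78.2] [653.7  80.4] [45.   8.1]
plate ((610.05908203125, 83.93363189697266), (59.977760314941406, 63.00241470336914), 82.03132629394531)
```

View pics/c2.png

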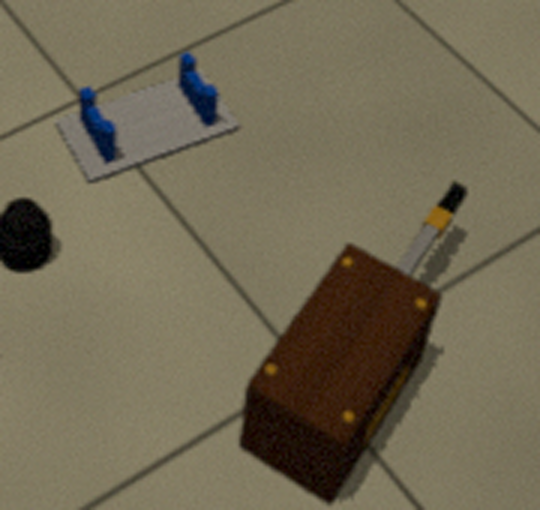

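```bash
cat > plan.py <<'E'
# plan.py x y z yaw nrows grip [x y z yaw nrows grip ...]  from the measured pose (or start=x,y,z,yaw)
import sys,json,numpy as np
from workcell import env
a=sys.argv[1:]; s=env.state(); p=np.array(s["ee_pos"]); w=s["ee_rot"][2]
if a[0].startswith("start="):
    v=[float(t) for t in a.pop(0)[6:].split(",")]; p=np.array(v[:3]); w=v[3]
print("t",s["time_s"],"pos",np.round(s["ee_pos"],1),"rot",np.round(s["ee_rot"],1),"w",round(s["gripper_width"],1))
rows=[]
for k in range(0,len(a),6):
    x,y,z,yw,n,g=map(float,a[k:k+6]); n=int(n); T=np.array([x,y,z])
    for i in range(n):
        d=(T-p)/(n-i); dw=((yw-w+180)%360-180)/(n-i); c,si=np.cos(np.radians(w)),np.sin(np.radians(w))
        t=np.array([c*d[0]+si*d[1], si*d[0]-c*d[1], -d[2]])
        u=np.clip(np.round(t/40,2),-1,1); r=np.clip(round(-np.radians(dw)/0.12,2),-1,1)
        t=u*40; p=p+[c*t[0]+si*t[1], si*t[0]-c*t[1], -t[2]]; w-=np.degrees(r*.12)
        rows.append([*map(float,u),float(r),g])
    print("wp",p.round(1),round(w,1))
for i in range(0,len(rows),5): print(json.dumps([rows[i:i+5]]))
E
python3 plan.py start=245.3,520.0,214,154.7 470 380 160 190 8 1  550 292 110 201.5 4 1 550 292 43 201.5 4 1
```

```text
t 0.1 pos [245.1 519.6 213.2] rot [-179.9   -0.   154.7] w 91.3
wp [469.9 379.9 160. ] 190.0
wp [550.2 292.  110. ] 201.5
wp [550.2 292.   43.2] 201.5
[[[-0.82, -0.1, 0.17, -0.64, 1.0], [-0.81, -0.16, 0.17, -0.64, 1.0], [-0.8, -0.22, 0.17, -0.64, 1.0], [-0.78, -0.28, 0.17, -0.64, 1.0], [-0.75, -0.34, 0.17, -0.64, 1.0]]]
[[[-0.73, -0.39, 0.17, -0.64, 1.0], [-0.69, -0.45, 0.16, -0.65, 1.0], [-0.66, -0.51, 0.17, -0.64, 1.0], [-0.4, -0.63, 0.31, -0.42, 1.0], [-0.36, -0.65, 0.31, -0.42, 1.0]]]
[[[-0.33, -0.66, 0.31, -0.42, 1.0], [-0.31, -0.68, 0.32, -0.42, 1.0], [0.0, 0.0, 0.42, 0.0, 1.0], [0.0, 0.0, 0.42, 0.0, 1.0], [0.0, 0.0, 0.42, 0.0, 1.0]]]
[[[0.0, 0.0, 0.41, 0.0, 1.0]]]
```

Call:
send_rows --steps '[[[-0.82,-0.1,0.17,-0.64,1.0],[-0.81,-0.16,0.17,-0.64,1.0],[-0.8,-0.22,0.17,-0.64,1.0],[-0.78,-0.28,0.17,-0.64,1.0],[-0.75,-0.34,0.17,-0.64,1.0]]]'

```text
time_s: 0.52
ee_pos: [386.5, 431.4, 179.3]
ee_rot: [-180.0, -0.0, 177.0]
force: [0.6, 0.6, 0.5]
gripper_width: 91.4
gripper_force: 0.0
```

Call:
send_rows --steps '[[[-0.73,-0.39,0.17,-0.64,1.0],[-0.69,-0.45,0.16,-0.65,1.0],[-0.66,-0.51,0.17,-0.64,1.0],[-0.4,-0.63,0.31,-0.42,1.0],[-0.36,-0.65,0.31,-0.42,1.0]]]'

```text
time_s: 0.93
ee_pos: [511.4, 334.9, 134.5]
ee_rot: [180.0, 0.0, -164.1]
force: [0.3, -0.4, 0.3]
gripper_width: 91.3
gripper_force: 0.0
```

Call:
send_rows --steps '[[[-0.33,-0.66,0.31,-0.42,1.0],[-0.31,-0.68,0.32,-0.42,1.0],[0,0,0,0,1],[0,0,0,0,1]]]'

```text
time_s: 1.27
ee_pos: [550.5, 290.8, 108.5]
ee_rot: [180.0, -0.2, -158.6]
force: [-0.9, 0.2, 0.6]
gripper_width: 91.1
gripper_force: 0.0
```

Call:
send_rows --steps '[[[0,0,0.4,0,1],[0,0,0.4,0,1],[0,0,0.4,0,1],[0,0,0.45,0,1],[0,0,0,0,1]]]'

```text
time_s: 1.68
ee_pos: [547.5, 292.4, 41.1]
ee_rot: [-180.0, -0.4, -158.4]
force: [-0.8, 0.0, -0.1]
gripper_width: 91.1
gripper_force: 0.0
```

Call:
send_rows --steps '[[[0,0,0,0,0],[0,0,0,0,0],[0,0,0,0,0],[0,0,0,0,0],[0,0,0,0,0]]]' --squeeze 40

```text
time_s: 2.1
ee_pos: [550.8, 292.7, 45.0]
ee_rot: [180.0, 0.1, -158.4]
force: [-0.1, 0.5, -0.8]
gripper_width: 60.8
gripper_force: 0.0
```

Call:
send_rows --steps '[[[0,0,0,0,0],[0,0,0,0,0],[0,0,0,0,0],[0,0,0,0,0],[0,0,0,0,0]]]'

```text
time_s: 2.52
ee_pos: [550.4, 292.3, 43.9]
ee_rot: [180.0, -0.0, -158.4]
force: [-0.5, -0.6, 0.2]
gripper_width: 27.3
gripper_force: 0.0
```

Call:
send_rows --steps '[[[0,0,0,0,0],[0,0,0,0,0],[0,0,0,0,0],[0,0,0,0,0],[0,0,0,0,0]]]'

```text
time_s: 2.93
ee_pos: [550.4, 292.3, 43.9]
ee_rot: [180.0, -0.0, -158.4]
force: [0.2, -0.0, -0.0]
gripper_width: 8.9
gripper_force: 40.0
```

Call:
send_rows --steps '[[[0.2,0,0,0,0],[0.3,0,0,0,0],[0.35,0,0,0,0],[0.35,0,0,0,0],[0.35,0,0,0,0]]]'

```text
time_s: 3.35
ee_pos: [491.6, 269.0, 43.9]
ee_rot: [180.0, -0.0, -158.4]
force: [0.5, -0.6, -0.5]
gripper_width: 8.6
gripper_force: 40.0
```

Call:
send_rows --steps '[[[0.4,0,0,0,0],[0.45,0,0,0,0],[0.45,0,0,0,0],[0.45,0,0,0,0],[0.4,0,0,0,0]]]'

```text
time_s: 3.77
ee_pos: [410.8, 237.0, 43.9]
ee_rot: [-180.0, -0.1, -158.4]
force: [-0.3, -0.6, -0.2]
gripper_width: 9.0
gripper_force: 40.0
```

Call:
send_rows --steps '[[[0.1,0,0.1,0,0],[0,0,0.2,0,0],[0,0,0.2,0,0],[0,0,0.1,0,0],[0,0,0,0,0]]]'

```text
time_s: 4.18
ee_pos: [409.1, 236.4, 18.5]
ee_rot: [-180.0, -0.1, -158.4]
force: [0.1, 0.0, -1.3]
gripper_width: 8.8
gripper_force: 40.0
```

```bash
cat > brush.py <<'E'
# yellow-handle / cloud report near the gripper
from h import *
import sys
def yel(tag,box,z):
    for n in("top","scene"):
        f=grab(n,f"{n}_{tag}"); H=hsv(f);h,s,v=[H[...,i].astype(int) for i in range(3)]; P=cloud(f)
        x0,x1,y0,y1=box; m=(h>16)&(h<36)&(s>100)&(v>60)&(P[...,0]>x0)&(P[...,0]<x1)&(P[...,1]>y0)&(P[...,1]<y1)&(P[...,2]<250)
        nn,L,st,cc=cv2.connectedComponentsWithStats(m.astype(np.uint8))
        for i in range(1,nn):
            if st[i,4]<6: continue
            Q=P[L==i]; q=onplane(f,np.argwhere(L==i)[:,::-1],z); c=q.mean(0); d=np.linalg.svd(q-c,full_matrices=False)[2][0]; t=(q-c)@d
            print(n,"n",len(Q),"px",cc[i].round(1),"plane c",c.round(1)[:2],"len",round(np.ptp(t),1),"ends",(c+d*t.min())[:2].round(1),(c+d*t.max())[:2].round(1),"z",np.percentile(Q[:,2],[5,50,95]).round(1))
            A=np.argsort(t); k=max(3,len(A)//5); print("    z at ends",np.median(Q[A[:k],2]).round(1),np.median(Q[A[-k:],2]).round(1))
if __name__=="__main__": a=sys.argv; yel(a[1],[float(x) for x in a[2:6]],float(a[6]))
E
python3 brush.py b1 300 620 150 340 30
python3 - <<'E'
import cv2
a=cv2.imread('pics/scene_b1.png')[170:400,300:580]
cv2.imwrite('pics/c3.png',cv2.resize(a,None,fx=2.5,fy=2.5,interpolation=2))
E
```

```text
top n 11 px [181.8 188.8] plane c [612.5 297.7] len 7.4 ends [609.9 300.3] [615.1 295.1] z [72.6 75.7 77.6]
    z at ends 75.7 76.0
top n 11 px [163.5 196.2] plane c [593.7 345.7] len 9.3 ends [597.  341.9] [590.9 348.9] z [72.4 75.5 78.6]
    z at ends 76.0 76.3
top n 205 px [192.8 234.2] plane c [494.  268.2] len 88.2 ends [535.2 284.8] [453.4 251.8] z [24.1 32.  37.6]
    z at ends 32.0 32.0
scene n 8 px [468.4 228.9] plane c [307.2 193. ] len 11.4 ends [301.6 189.8] [311.5 195.5] z [126.2 128.5 130.5]
    z at ends 128.9 127.5
scene n 6 px [449.5 234.7] plane c [356.1 183.3] len 10.1 ends [355.7 188. ] [356.6 177.9] z [122.5 124.2 125.6]
    z at ends 122.6 124.8
scene n 8 px [472.9 245.8] plane c [336.3 234.6] len 14.0 ends [338.7 228. ] [334.  241.1] z [ 42.5 124.7 127. ]
    z at ends 126.1 124.7
scene n 7 px [466. 249.] plane c [355.9 233.4] len 13.5 ends [349.8 230.5] [362.  236.2] z [112.6 116.8 121. ]
    z at ends 119.9 114.7
scene n 395 px [432.5 286.4] plane c [486.  268.6] len 118.8 ends [429.7 246. ] [539.9 290.2] z [ 0.3 32.9 35.5]
    z at ends 33.2 30.6
scene n 12 px [395.2 307. ] plane c [581.8 266.8] len 9.2 ends [579.3 262.9] [584.4 270.6] z [74.6 75.6 77.8]
    z at ends 75.6 76.3
scene n 16 px [419.9 320.9] plane c [562.6 316. ] len 9.9 ends [558.8 312.8] [566.4 319.3] z [73.8 74.9 76.2]
    z at ends 75.2 75.3
```

View pics/c3.png

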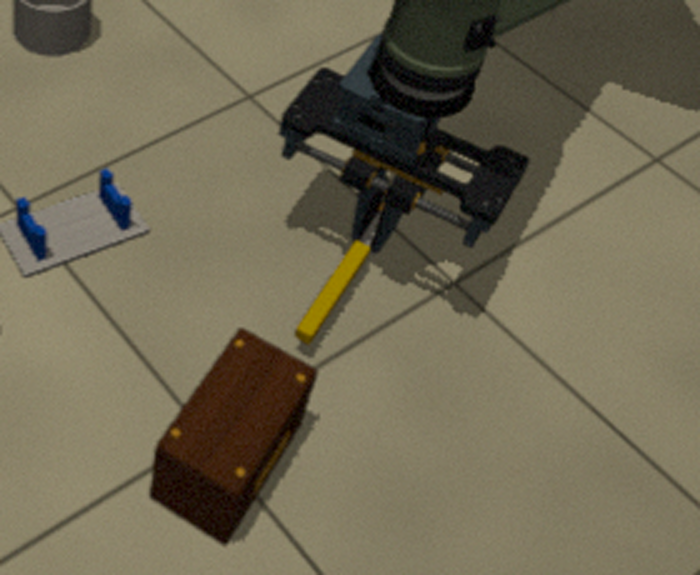

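The brush is fully out and held level, its handle running in the crop from (365,250) to (305,335), clear of the caddy. I'll lower it and release.

Call:
send_rows --steps '[[[0,0,0.2,0,0],[0,0,0.15,0,0],[0,0,0.06,0,0],[0,0,0,0,0],[0,0,0,0,0.15]]]'

```text
time_s: 4.7
ee_pos: [409.0, 236.4, 3.3]
ee_rot: [-180.0, -0.0, -158.4]
force: [-0.1, -0.2, 0.3]
gripper_width: 12.2
gripper_force: 0.0
```

Call:
send_rows --steps '[[[0,0,0,0,0.3],[0,0,0,0,0.5],[0,0,0,0,0.6],[0,0,0,0,0.6],[0,0,0,0,0.6]]]'

```text
time_s: 5.12
ee_pos: [409.1, 236.5, 3.7]
ee_rot: [180.0, 0.0, -158.4]
force: [-0.4, 0.0, -0.5]
gripper_width: 44.3
gripper_force: 0.0
```

Call:
send_rows --steps '[[[0,0,-0.3,0,0.6],[0,0,-0.7,0,0.6],[0,0,-0.7,0,0.6],[0,0,-0.3,0,0.6],[0,0,0,0,0.6]]]'

```text
time_s: 5.53
ee_pos: [411.0, 237.6, 86.4]
ee_rot: [179.9, 0.4, -158.4]
force: [1.0, -0.2, -0.7]
gripper_width: 54.8
gripper_force: 0.0
```

```bash
python3 brush.py b2 300 560 150 320 14
```

```text
top n 185 px [194.3 233.9] plane c [494.7 268.1] len 85.7 ends [534.7 283.9] [455.1 252.4] z [ 7.6 13.8 18. ]
    z at ends 13.0 13.8
scene n 6 px [440.8 203.8] plane c [288.   88.3] len 10.9 ends [289.5  83.7] [286.   94.1] z [188.3 190.4 191.4]
    z at ends 191.1 189.9
scene n 8 px [476.2 204.5] plane c [216.6 135.9] len 12.8 ends [211.3 132.7] [222.4 139.3] z [190.9 194.7 195.6]
    z at ends 194.8 194.5
scene n 14 px [457.8 211.2] plane c [271.5 128.9] len 30.1 ends [276.4 115.4] [266.2 143.8] z [188.7 190.6 192.1]
    z at ends 188.9 191.5
scene n 9 px [469.8 216.6] plane c [260.5 157.1] len 17.3 ends [263.8 148.4] [257.7 164.6] z [188.1 190.5 191. ]
    z at ends 190.4 190.7
scene n 7 px [486.1 231.4] plane c [264.2 211.6] len 18.0 ends [256.5 207.9] [272.7 215.7] z [177.3 181.2 184.1]
    z at ends 184.0 180.8
scene n 38 px [453.1 258.6] plane c [386.5 229.9] len 22.1 ends [379.7 222.9] [395.1 238.7] z [-0.4 11.3 14. ]
    z at ends 11.1 8.7
scene n 374 px [430.9 292. ] plane c [487.6 269.8] len 117.8 ends [431.6 247.4] [541.  291.1] z [ 1.2 13.1 15.8]
    z at ends 12.8 12.3
```

```bash
python3 plan.py start=409.2,236.5,84,201.6 486 267.5 60 201.6 4 0.6 486 267.5 2.5 201.6 4 0.6
```

```text
t 5.6333 pos [408.9 236.4  83.5] rot [ 180.     0.  -158.4] w 54.7
wp [486.  267.4  60. ] 201.6
wp [486.  267.4   2.4] 201.6
[[[-0.52, 0.0, 0.15, -0.0, 0.6], [-0.52, 0.0, 0.15, -0.0, 0.6], [-0.52, 0.01, 0.15, -0.0, 0.6], [-0.51, 0.0, 0.15, -0.0, 0.6], [-0.0, 0.0, 0.36, -0.0, 0.6]]]
[[[-0.0, 0.0, 0.36, -0.0, 0.6], [-0.0, 0.0, 0.36, -0.0, 0.6], [-0.0, 0.0, 0.36, -0.0, 0.6]]]
```

Call:
send_rows --steps '[[[-0.52,0.0,0.15,0,0.6],[-0.52,0.0,0.15,0,0.6],[-0.52,0.01,0.15,0,0.6],[-0.51,0.0,0.15,0,0.6],[0,0,0.36,0,0.6]]]'

```text
time_s: 6.05
ee_pos: [490.1, 269.0, 44.4]
ee_rot: [180.0, 0.3, -158.5]
force: [0.5, 0.7, -0.1]
gripper_width: 54.5
gripper_force: 0.0
```

Call:
send_rows --steps '[[[0,0,0.36,0,0.6],[0,0,0.36,0,0.6],[0,0,0.34,0,0.6],[0,0,0,0,0.6],[0,0,0,0,0]]]'

```text
time_s: 6.47
ee_pos: [484.8, 266.7, 0.9]
ee_rot: [-180.0, -0.2, -158.4]
force: [-0.3, 0.4, -0.4]
gripper_width: 50.1
gripper_force: 0.0
```

Call:
send_rows --steps '[[[0,0,0,0,0],[0,0,0,0,0],[0,0,0,0,0],[0,0,0,0,0],[0,0,0,0,0]]]' --squeeze 15

```text
time_s: 6.88
ee_pos: [485.8, 267.2, 2.7]
ee_rot: [180.0, -0.0, -158.4]
force: [0.4, 0.3, 0.6]
gripper_width: 17.9
gripper_force: 0.0
```

Call:
send_rows --steps '[[[0,0,0,0,0],[0,0,0,0,0],[0,0,0,0,0]]]'

```text
time_s: 7.13
ee_pos: [485.9, 267.2, 2.8]
ee_rot: [180.0, 0.0, -158.4]
force: [0.9, -0.2, -1.0]
gripper_width: 13.8
gripper_force: 15.0
```

Call:
send_rows --steps '[[[0,0,-0.2,0,0],[0,0,-0.5,0,0],[0,0,-0.7,0,0],[0,0,-0.6,0,0],[0,0,-0.2,0,0]]]'

```text
time_s: 7.55
ee_pos: [487.9, 268.3, 94.8]
ee_rot: [180.0, 0.4, -158.4]
force: [0.3, 0.9, -0.8]
gripper_width: 13.9
gripper_force: 15.0
```

Call:
send_rows --steps '[[[-0.3,0,0,0,0],[-0.45,0,0,0,0],[-0.5,0,0,0,0],[-0.3,0,0,0,0],[-0.13,0,0,0,0]]]'

```text
time_s: 7.97
ee_pos: [549.7, 292.4, 90.3]
ee_rot: [180.0, 0.0, -158.4]
force: [0.3, 0.8, 0.4]
gripper_width: 13.8
gripper_force: 15.0
```

```bash
sleep 0; python3 brush.py b3 380 640 200 330 95 | grep -v -A1 "n [0-9] "; python3 - <<'E'
import cv2
a=cv2.imread('pics/scene_b3.png')[180:400,300:540]
cv2.imwrite('pics/c4.png',cv2.resize(a,None,fx=2.5,fy=2.5,interpolation=2))
E
```

```text
z at ends 81.0 181.9
top n 75 px [183.7 228.1] plane c [509.7 276. ] len 28.4 ends [523.  280.6] [496.2 271.3] z [ 89.6 100.1 104.5]
    z at ends 101.6 99.9
top n 32 px [193.1 252.9] plane c [448.4 252.3] len 15.2 ends [455.7 253.1] [440.6 251.5] z [ 92.2  99.2 102.8]
    z at ends 97.7 100.0
scene n 14 px [442.4 252.6] plane c [456.6 248.1] len 14.5 ends [450.4 244.8] [463.2 251.7] z [198.5 200.4 202.3]
    z at ends 199.2 200.1
scene n 36 px [420.1 258.9] plane c [505.  236.8] len 50.0 ends [513.5 215.5] [495.  261.9] z [191.7 195.1 197.6]
    z at ends 196.8 195.1
scene n 10 px [455.  254.5] plane c [439.2 265. ] len 10.4 ends [437.6 260.9] [441.2 270.7] z [186.4 189.4 197.7]
    z at ends 196.6 187.2
scene n 10 px [418.  265.1] plane c [518.9 246.3] len 14.6 ends [512.7 243.3] [525.8 249.8] z [184.7 189.4 192.9]
    z at ends 190.0 185.7
scene n 276 px [416.5 297. ] plane c [570.9 300.9] len 85.0 ends [524.2 278.9] [601.  315.2] z [ 75.7 100.7 102.8]
    z at ends 101.1 93.7
scene n 12 px [395.3 306.8] plane c [617.2 296.6] len 7.0 ends [614.1 295.6] [620.8 297.8] z [73.4 75.3 76.5]
    z at ends 75.6 75.0
```

View pics/c4.png

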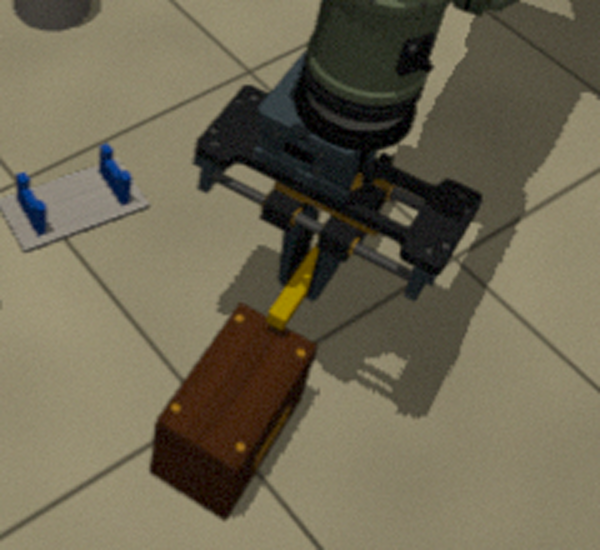

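The brush is level in the grip with its rear end (275,320) over the caddy's top edge. Lowering it onto that edge will pivot it bristles-down in the fingers.

Call:
send_rows --steps '[[[0,0,0.2,0,0],[0,0,0.15,0,0],[0,0,0.1,0,0],[0,0,0.1,0,0],[0,0,0.1,0,0]]]'

```text
time_s: 8.48
ee_pos: [547.5, 291.6, 64.6]
ee_rot: [-180.0, -0.1, -158.4]
force: [-2.8, 0.0, 3.4]
gripper_width: 13.8
gripper_force: 15.0
```

Call:
send_rows --steps '[[[0,0,0.1,0,0],[0,0,0.1,0,0],[0,0,0,0,0]]]'

```text
time_s: 8.73
ee_pos: [548.8, 292.1, 57.0]
ee_rot: [180.0, 0.1, -158.4]
force: [-1.6, -0.4, 4.8]
gripper_width: 13.9
gripper_force: 15.0
```

```bash
cat > tilt.py <<'E'
from h import *
import sys
# brush direction: points of handle/ferrule/bristles in both clouds near the vertical plane through the tool x axis
def tilt(tag,boxlo=-25,lim=170):
    s=env.state(); p=np.array(s["ee_pos"]); a=np.radians(s["ee_rot"][2]); ax=np.array([np.cos(a),np.sin(a)]); nx=np.array([-ax[1],ax[0]])
    print("tcp",p.round(1),np.round(s["ee_rot"][2],1),"w",round(s["gripper_width"],1))
    for n in("top","scene"):
        f=grab(n,f"{n}_{tag}"); P=cloud(f); d=P[...,:2]-p[:2]; u=d@ax; w=d@nx; z=P[...,2]
        for lo in range(-60,150,10):
            m=(u>=lo)&(u<lo+10)&(abs(w)<9)&(z>18)&(z<p[2]+45)
            if lo in(-20,-10,0,10): continue
            if m.sum()>2: print(n,lo+5,m.sum(),"z",np.percentile(z[m],[50,85]).round(1),"w",np.median(w[m]).round(1),f["pixels"][m].mean(0).round())
tilt(sys.argv[1])
E
python3 tilt.py b4
```

```text
tcp [548.8 292.1  57. ] -158.4 w 13.9
top 25 6 z [57.9 58.7] w 1.2 [50. 42. 22.]
top 35 27 z [53.2 58. ] w 0.7 [84. 68. 31.]
top 45 25 z [49.  52.8] w 1.0 [89. 72. 32.]
top 55 20 z [44.3 48.7] w 1.0 [79. 69. 47.]
top 65 15 z [38.3 41.3] w 1.1 [68. 66. 63.]
top 75 15 z [34.2 36.5] w 2.0 [66. 63. 59.]
top 85 17 z [27.8 33.7] w 0.9 [65. 63. 58.]
top 95 21 z [24.1 27.9] w 1.8 [76. 62. 43.]
top 105 10 z [21.3 22.5] w -0.0 [82. 64. 38.]
top 115 4 z [20.7 23.3] w 0.9 [30. 27. 23.]
scene -55 49 z [75.  76.2] w -0.5 [64. 35. 15.]
scene -45 88 z [82.9 90. ] w -1.2 [108.  81.   4.]
scene -35 32 z [87.7 89.5] w -3.6 [123.  96.   4.]
scene -25 26 z [84.4 86. ] w -3.9 [121.  94.   2.]
```

```bash
python3 plan.py start=548.8,292.1,57,201.6 549 292 129 201.6 5 0 555 270 132 200 2 0  592 -120 132 181 14 0 594 -146 132 180 3 0
```

```text
t 8.8333 pos [548.7 292.1  57. ] rot [ 1.800e+02  1.000e-01 -1.584e+02] w 14.0
wp [548.8 292.1 129. ] 201.6
wp [554.8 270.  131.8] 200.0
wp [ 591.8 -120.   131.8] 181.0
wp [ 594.1 -146.   131.8] 180.0
[[[-0.0, -0.0, -0.36, -0.0, 0.0], [-0.0, -0.0, -0.36, -0.0, 0.0], [-0.0, -0.0, -0.36, -0.0, 0.0], [-0.0, -0.0, -0.36, -0.0, 0.0], [-0.0, -0.0, -0.36, -0.0, 0.0]]]
[[[0.03, -0.29, -0.04, 0.12, 0.0], [0.03, -0.28, -0.03, 0.11, 0.0], [0.18, -0.68, -0.0, 0.2, 0.0], [0.16, -0.68, -0.0, 0.2, 0.0], [0.14, -0.68, -0.0, 0.2, 0.0]]]
[[[0.13, -0.69, -0.0, 0.2, 0.0], [0.11, -0.69, -0.0, 0.2, 0.0], [0.09, -0.69, -0.0, 0.2, 0.0], [0.08, -0.7, -0.0, 0.2, 0.0], [0.06, -0.7, -0.0, 0.2, 0.0]]]
[[[0.04, -0.7, -0.0, 0.19, 0.0], [0.03, -0.7, -0.0, 0.2, 0.0], [0.01, -0.7, -0.0, 0.19, 0.0], [-0.01, -0.7, -0.0, 0.2, 0.0], [-0.02, -0.7, -0.0, 0.19, 0.0]]]
[[[-0.03, -0.69, -0.0, 0.2, 0.0], [-0.01, -0.22, -0.0, 0.05, 0.0], [-0.02, -0.22, -0.0, 0.05, 0.0], [-0.02, -0.21, -0.0, 0.04, 0.0]]]
```

Call:
send_rows --steps '[[[0,0,-0.3,0,0],[0,0,-0.4,0,0],[0,0,-0.4,0,0],[0,0,-0.4,0,0],[0,0,-0.3,0,0]]]' --squeeze 25

```text
time_s: 9.25
ee_pos: [549.0, 292.2, 129.3]
ee_rot: [180.0, 0.1, -158.4]
force: [-0.1, -0.5, -0.4]
gripper_width: 13.8
gripper_force: 25.0
```

Call:
send_rows --steps '[[[0.03,-0.29,-0.04,0.12,0.0],[0.03,-0.28,-0.03,0.11,0.0],[0.18,-0.68,0,0.2,0.0],[0.16,-0.68,0,0.2,0.0],[0.14,-0.68,0,0.2,0.0]]]'

```text
time_s: 9.67
ee_pos: [561.6, 184.0, 129.9]
ee_rot: [-180.0, -0.1, -164.2]
force: [0.0, 0.2, -1.0]
gripper_width: 13.8
gripper_force: 25.0
```

Call:
send_rows --steps '[[[0.13,-0.69,0,0.2,0.0],[0.11,-0.69,0,0.2,0.0],[0.09,-0.69,0,0.2,0.0],[0.08,-0.7,0,0.2,0.0],[0.06,-0.7,0,0.2,0.0]]]'

```text
time_s: 10.08
ee_pos: [574.5, 44.1, 130.0]
ee_rot: [-180.0, -0.1, -171.2]
force: [0.1, 0.2, -0.4]
gripper_width: 14.2
gripper_force: 25.0
```

Call:
send_rows --steps '[[[0.04,-0.7,0,0.19,0.0],[0.03,-0.7,0,0.2,0.0],[0.01,-0.7,0,0.19,0.0],[-0.01,-0.7,0,0.2,0.0],[-0.02,-0.7,0,0.19,0.0]]]'

```text
time_s: 10.5
ee_pos: [587.7, -95.2, 129.9]
ee_rot: [180.0, -0.1, -177.8]
force: [0.1, -0.4, -1.1]
gripper_width: 13.6
gripper_force: 25.0
```

Call:
send_rows --steps '[[[-0.03,-0.69,0,0.2,0.0],[-0.01,-0.22,0,0.05,0.0],[-0.02,-0.22,0,0.05,0.0],[-0.02,-0.21,0,0.04,0.0],[0,0,0,0,0]]]'

```text
time_s: 10.92
ee_pos: [593.2, -147.2, 130.9]
ee_rot: [-180.0, -0.0, 179.9]
force: [-0.0, -0.1, 0.1]
gripper_width: 13.9
gripper_force: 25.0
```

```bash
python3 tilt.py b5; python3 - <<'E'
import cv2,numpy as np
a=cv2.imread('pics/scene_b5.png')[60:260,210:410]; b=cv2.imread('pics/top_b5.png')[140:340,280:480]
cv2.imwrite('pics/c5.png',cv2.resize(np.hstack([a,b]),None,fx=2,fy=2,interpolation=2))
E
```

```text
tcp [ 593.2 -147.2  130.9] 179.9 w 13.9
top 25 8 z [130.6 132.9] w 2.2 [68. 57. 32.]
top 35 24 z [126.9 130.2] w -0.3 [85. 69. 32.]
top 45 25 z [123.3 125.7] w -1.4 [88. 73. 34.]
top 55 19 z [118.2 122. ] w -0.9 [78. 68. 44.]
top 65 19 z [110.7 115.5] w -2.6 [66. 64. 59.]
top 75 24 z [105.1 108.4] w -2.1 [66. 64. 61.]
top 85 18 z [102.4 104.1] w -1.4 [68. 65. 61.]
top 95 24 z [ 98.6 101.4] w -1.1 [75. 61. 43.]
top 105 13 z [94.5 96.1] w 0.3 [80. 64. 41.]
scene -45 31 z [159.6 164.6] w -4.6 [121.  95.  22.]
scene -35 23 z [160.1 164.2] w -6.6 [111.  88.   4.]
scene -25 26 z [155.6 158.6] w -6.6 [110.  87.   6.]
scene 25 13 z [129.5 133.6] w -7.7 [75. 59.  6.]
scene 35 12 z [128.7 132.2] w -6.1 [85. 66.  2.]
scene 45 17 z [124.7 127.2] w -7.1 [85. 66.  8.]
scene 55 9 z [121.2 122.8] w -4.3 [91. 76. 32.]
scene 65 16 z [112.3 114.3] w -6.6 [61. 58. 51.]
scene 75 73 z [ 48.2 103. ] w -2.2 [53. 50. 45.]
scene 85 17 z [102.7 105.8] w -5.1 [61. 57. 52.]
scene 95 17 z [ 99.5 101.7] w -6.1 [71. 56. 30.]
scene 105 15 z [95.4 97.4] w -6.2 [69. 52. 20.]
scene 115 11 z [88.6 92.8] w -7.5 [24. 20. 14.]
scene 125 15 z [83.  87.7] w -6.6 [18. 17. 14.]
scene 135 5 z [80.3 83.3] w -3.6 [73. 69. 56.]
scene 145 53 z [45.  58.3] w 1.5 [73. 69. 62.]
```

View pics/c5.png

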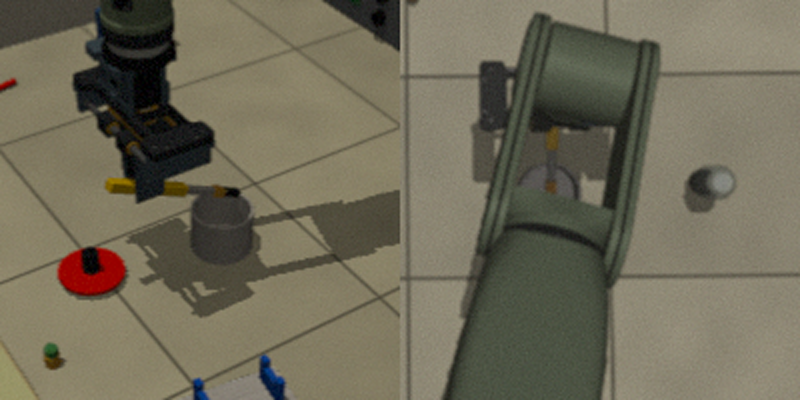

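The brush is tilted about 24° bristles-down. Left half: its tip (235,190) is just above the pot mouth. Right half (top camera): the ferrule is over the pot. I'll move 5 mm further along and dip about 39 mm.

Call:
send_rows --steps '[[[0.06,0,0.1,0,0],[0.06,0,0.2,0,0],[0,0,0.2,0,0],[0,0,0.15,0,0],[0,0,0.1,0,0]]]'

```text
time_s: 11.43
ee_pos: [587.9, -145.6, 100.1]
ee_rot: [180.0, -0.1, -180.0]
force: [-0.2, 0.0, -0.5]
gripper_width: 13.8
gripper_force: 25.0
```

Call:
send_rows --steps '[[[0,0,0.1,0,0],[0,0,0.1,0,0],[0,0,0.03,0,0],[0,0,0,0,0],[0,0,0,0,0]]]'

```text
time_s: 11.85
ee_pos: [588.8, -146.2, 92.4]
ee_rot: [-180.0, 0.0, 180.0]
force: [0.7, -0.1, -0.7]
gripper_width: 13.9
gripper_force: 25.0
```

```bash
python3 tilt.py b6|grep -v "top [2-6]5"
```

```text
tcp [ 588.8 -146.2   92.4] 180.0 w 13.9
top 75 16 z [68.6 71.6] w 0.0 [71. 68. 64.]
top 85 13 z [64.1 66.4] w -1.0 [67. 66. 62.]
top 95 11 z [60.5 61.4] w -0.9 [69. 62. 51.]
scene -45 32 z [121.7 125.9] w -3.7 [120.  99.  23.]
scene -35 30 z [119.6 124. ] w -5.9 [101.  79.   6.]
scene -25 27 z [115.6 120. ] w -5.5 [106.  85.   4.]
scene 25 9 z [90.2 95. ] w -7.7 [79. 61.  2.]
scene 35 15 z [90.2 92.8] w -7.5 [83. 65.  1.]
scene 45 20 z [86.4 88.7] w -6.3 [86. 68.  7.]
scene 55 12 z [82.9 86.3] w -5.4 [81. 68. 26.]
scene 65 63 z [46.4 70.2] w -3.1 [52. 49. 44.]
scene 75 22 z [67.2 70.6] w -5.5 [57. 55. 49.]
scene 85 17 z [62.8 67.1] w -6.6 [57. 54. 48.]
scene 95 19 z [61.1 63.1] w -5.4 [68. 54. 31.]
scene 105 18 z [56.1 59.1] w -5.6 [64. 47. 16.]
scene 115 16 z [50.4 53.6] w -6.2 [16. 13.  9.]
scene 125 13 z [47.3 49.4] w -4.2 [12. 10. 10.]
scene 135 6 z [44.2 49.6] w -0.8 [53. 50. 45.]
scene 145 47 z [47.  57.6] w 2.0 [77. 73. 65.]
```

Call:
send_rows --steps '[[[0,0,0.04,0,0],[0,0,0.03,0,0],[0,0,0.03,0,0],[0,0,0,0,0],[0,0,0,0,0]]]'

```text
time_s: 12.37
ee_pos: [588.6, -146.2, 88.6]
ee_rot: [-180.0, 0.0, 180.0]
force: [-0.6, -0.2, 1.9]
gripper_width: 13.9
gripper_force: 25.0
```

```bash
python3 tilt.py b7|grep -E "tcp|scene (1|[5-9]5|-)"; python3 - <<'E'
import cv2,numpy as np
a=cv2.imread('pics/scene_b7.png')[140:220,250:370]
cv2.imwrite('pics/c6.png',cv2.resize(a,None,fx=5,fy=5,interpolation=2))
E
```

```text
tcp [ 588.6 -146.2   88.6] 180.0 w 13.9
scene -45 31 z [117.7 122.3] w -3.2 [120.  97.  18.]
scene -35 31 z [117.2 120.3] w -5.3 [110.  88.  10.]
scene -25 26 z [112.3 116.2] w -5.5 [107.  85.   7.]
scene 55 14 z [79.  80.1] w -6.2 [83. 70. 30.]
scene 65 64 z [43.5 67.7] w -3.2 [51. 49. 44.]
scene 75 18 z [64.7 67. ] w -5.2 [58. 56. 50.]
scene 85 16 z [60.5 64. ] w -5.5 [58. 55. 49.]
scene 95 19 z [57.2 58.4] w -6.0 [67. 54. 30.]
scene 105 19 z [52.1 56.3] w -5.6 [66. 48. 18.]
scene 115 15 z [46.4 49.1] w -5.5 [16. 11.  8.]
scene 125 14 z [42.7 45.6] w -5.7 [11. 10.  9.]
scene 135 8 z [40.8 43.3] w -5.2 [36. 35. 32.]
scene 145 44 z [46.  58.2] w 1.4 [77. 73. 65.]
```

View pics/c6.png

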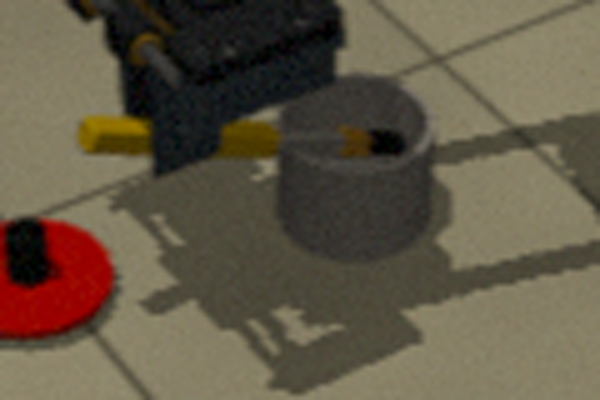

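The crop shows the black bristles and ferrule inside the pot below its rim (385,140), with the pot undisturbed. The dip is done, so I'll lift and carry the brush to open counter to level it.

```bash
python3 plan.py start=588.8,-146.2,88.4,180 590 -146 150 180 4 0 600 -10 120 171.7 7 0 600 -10 66 171.7 4 0
```

```text
t 12.4667 pos [ 588.6 -146.2   88.5] rot [-180.    0.  180.] w 13.6
wp [ 590.  -146.2  150. ] 180.0
wp [600. -10. 120.] 171.7
wp [600. -10.  66.] 171.7
[[[-0.01, 0.0, -0.38, -0.0, 0.0], [-0.01, 0.0, -0.39, -0.0, 0.0], [-0.01, 0.0, -0.38, -0.0, 0.0], [-0.0, 0.0, -0.39, -0.0, 0.0], [-0.04, 0.49, 0.11, 0.17, 0.0]]]
[[[-0.03, 0.49, 0.11, 0.17, 0.0], [-0.01, 0.49, 0.11, 0.17, 0.0], [-0.01, 0.49, 0.1, 0.17, 0.0], [0.01, 0.48, 0.11, 0.18, 0.0], [0.01, 0.49, 0.1, 0.17, 0.0]]]
[[[0.03, 0.48, 0.11, 0.18, 0.0], [-0.0, 0.0, 0.34, -0.0, 0.0], [-0.0, 0.0, 0.34, -0.0, 0.0], [-0.0, 0.0, 0.33, -0.0, 0.0], [-0.0, 0.0, 0.34, -0.0, 0.0]]]
```

Call:
send_rows --steps '[[[-0.01,0.0,-0.38,0,0.0],[-0.01,0.0,-0.39,0,0.0],[-0.01,0.0,-0.38,0,0.0],[0,0.0,-0.39,0,0.0],[-0.04,0.49,0.11,0.17,0.0]]]'

```text
time_s: 12.88
ee_pos: [594.0, -129.5, 149.4]
ee_rot: [-179.8, 0.5, 178.6]
force: [1.4, 0.6, 0.5]
gripper_width: 14.0
gripper_force: 25.0
```

Call:
send_rows --steps '[[[-0.03,0.49,0.11,0.17,0.0],[-0.01,0.49,0.11,0.17,0.0],[-0.01,0.49,0.1,0.17,0.0],[0.01,0.48,0.11,0.18,0.0],[0.01,0.49,0.1,0.17,0.0]]]'

```text
time_s: 13.3
ee_pos: [598.5, -28.2, 123.8]
ee_rot: [180.0, -0.0, 172.8]
force: [0.6, -0.1, 0.1]
gripper_width: 13.5
gripper_force: 25.0
```

Call:
send_rows --steps '[[[0.03,0.48,0.11,0.18,0.0],[0,0.0,0.34,0,0.0],[0,0.0,0.34,0,0.0],[0,0.0,0.33,0,0.0],[0,0.0,0.34,0,0.0]]]'

```text
time_s: 13.72
ee_pos: [599.9, -9.6, 65.2]
ee_rot: [180.0, 0.0, 171.7]
force: [-0.0, -0.2, -0.2]
gripper_width: 13.8
gripper_force: 25.0
```

Call:
send_rows --steps '[[[0,0,0.2,0,0],[0,0,0.2,0,0],[0,0,0.2,0,0],[0,0,0.2,0,0],[0,0,0.2,0,0]]]' --squeeze 12

```text
time_s: 14.13
ee_pos: [600.4, -10.0, 25.7]
ee_rot: [180.0, 0.1, 171.6]
force: [-0.3, 0.3, 1.7]
gripper_width: 13.9
gripper_force: 12.0
```

Call:
send_rows --steps '[[[0,0,0.2,0,0],[0,0,0.15,0,0],[0,0,0.1,0,0],[0,0,0.05,0,0],[0,0,0,0,0]]]'

```text
time_s: 14.55
ee_pos: [599.5, -9.9, 5.4]
ee_rot: [-180.0, -0.1, 171.7]
force: [-0.6, 0.7, -0.1]
gripper_width: 13.9
gripper_force: 12.0
```

Call:
send_rows --steps '[[[0,0,0.08,0,0],[0,0,0,0,0],[0,0,-0.4,0,0],[0,0,-0.7,0,0],[0,0,-0.7,0,0]]]' --squeeze 20

```text
time_s: 14.97
ee_pos: [598.9, -9.9, 74.6]
ee_rot: [-180.0, -0.2, 171.7]
force: [0.8, -0.1, -0.8]
gripper_width: 14.2
gripper_force: 20.0
```

```bash
python3 plan.py start=599.8,-10,74,171.7 614.5 83.5 74 171.7 5 0
```

```text
t 14.9667 pos [598.9  -9.9  74.6] rot [-180.    -0.2  171.7] w 14.2
wp [614.7  83.6  74. ] 171.7
[[[-0.01, 0.47, -0.0, -0.0, 0.0], [-0.0, 0.47, -0.0, -0.0, 0.0], [-0.01, 0.48, -0.0, -0.0, 0.0], [-0.0, 0.47, -0.0, -0.0, 0.0], [-0.01, 0.48, -0.0, -0.0, 0.0]]]
```

Call:
send_rows --steps '[[[-0.01,0.47,0,0,0.0],[0,0.47,0,0,0.0],[-0.01,0.48,0,0,0.0],[0,0.47,0,0,0.0],[-0.01,0.48,0,0,0.0]]]'

```text
time_s: 15.38
ee_pos: [614.7, 84.5, 75.0]
ee_rot: [180.0, 0.0, 171.6]
force: [0.4, -0.3, -0.9]
gripper_width: 13.7
gripper_force: 20.0
```

Call:
send_rows --steps '[[[0,0,0,0,0],[0,0,0,0,0]]]'

```text
time_s: 15.55
ee_pos: [614.7, 84.3, 74.7]
ee_rot: [-180.0, 0.0, 171.8]
force: [-0.2, 0.2, 0.4]
gripper_width: 14.0
gripper_force: 20.0
```

```bash
python3 tilt.py b8; python3 brush.py b9 500 700 20 150 87 | grep -A1 -E "n [0-9]{2,} "; python3 - <<'E'
import cv2,numpy as np
a=cv2.imread('pics/scene_b8.png')[190:310,250:430]; b=cv2.imread('pics/top_b8.png')[140:260,190:370]
cv2.imwrite('pics/c7.png',cv2.resize(np.vstack([a,b]),None,fx=2.5,fy=2.5,interpolation=2))
E
```

```text
tcp [614.7  84.3  74.7] 171.8 w 14.0
top 25 3 z [86.6 88.1] w -4.0 [70. 63. 41.]
top 35 28 z [86.7 89. ] w 0.9 [87. 74. 46.]
top 45 27 z [86.4 88.6] w 0.9 [90. 76. 42.]
top 55 21 z [84.9 86.9] w -0.3 [94. 80. 43.]
top 65 16 z [83.6 84.8] w -0.5 [82. 79. 75.]
top 75 14 z [85.2 86.4] w -0.3 [83. 80. 77.]
top 85 6 z [82.6 84.5] w -2.2 [85. 83. 76.]
scene -45 62 z [85.6 92.1] w -2.6 [88. 82. 32.]
scene -35 55 z [88.3 92. ] w -2.2 [107.  99.  38.]
scene -25 41 z [89.7 91.4] w -6.5 [127. 104.   4.]
scene 35 22 z [25.2 29.9] w 0.9 [ 4. 27. 60.]
scene 45 15 z [30.  30.4] w 1.6 [22. 44. 76.]
scene 95 3 z [79.5 80.7] w -4.5 [64. 62. 55.]
scene 105 31 z [81.7 84.8] w -3.7 [81. 63. 31.]
scene 115 31 z [82.2 83.8] w -4.3 [96. 71. 23.]
scene 125 20 z [80.4 82.8] w -4.7 [29. 26. 19.]
scene 135 26 z [79.4 80.7] w -4.1 [23. 22. 18.]
scene 145 12 z [79.6 81.1] w -4.8 [50. 47. 37.]
top n 60 px [259.4 202.9] plane c [570.7  88.8] len 27.9 ends [585.4  87.7] [557.6  89.8] z [78.7 86.1 92.2]
    z at ends 86.1 86.6
scene n 17 px [336.5 200.9] plane c [543.6   7.6] len 24.6 ends [531.9   9. ] [556.3   6. ] z [184.4 190.2 194.3]
    z at ends 185.1 191.6
scene n 10 px [314.1 206.3] plane c [595.   -4.3] len 12.8 ends [589.2  -4.8] [601.9  -3.6] z [170.3 173.1 175.1]
    z at ends 174.2 172.7
scene n 16 px [323.4 221.1] plane c [602.9  44.2] len 17.2 ends [595.3  40.7] [610.9  48. ] z [164.3 171.2 175.9]
    z at ends 174.9 164.6
scene n 41 px [376.1 222.6] plane c [511.  107.2] len 20.6 ends [515.8 115.9] [505.8  97.9] z [73.5 81.6 84.5]
    z at ends 75.9 83.6
scene n 158 px [315.8 239.9] plane c [645.7  80.6] len 43.7 ends [622.4  80.6] [666.2  80.6] z [81.1 89.9 92.9]
    z at ends 89.6 86.2
```

View pics/c7.png

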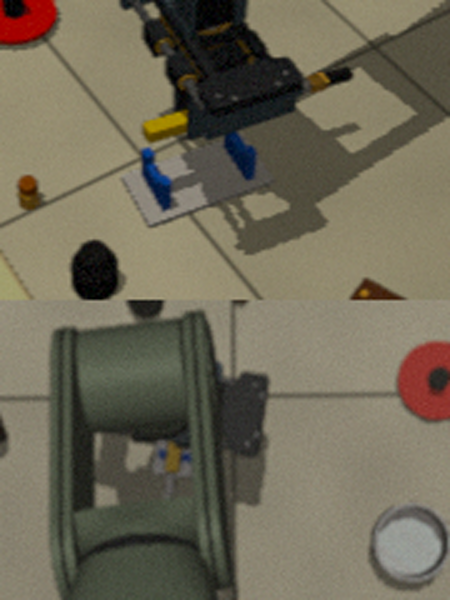

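Crop: the brush hangs level over the rest, with its rear end (165,125) and ferrule (325,80) either side of the cradles. The top-camera line of the handle matches the cradle axis within about 1 mm, so I'll lower it.

Call:
send_rows --steps '[[[0,0,0.2,0,0],[0,0,0.25,0,0],[0,0,0.2,0,0],[0,0,0.15,0,0],[0,0,0.1,0,0]]]'

```text
time_s: 16.17
ee_pos: [613.9, 83.4, 37.1]
ee_rot: [-180.0, -0.1, 171.6]
force: [-0.7, 0.1, -0.5]
gripper_width: 13.6
gripper_force: 20.0
```

Call:
send_rows --steps '[[[0,0,0.08,0,0],[0,0,0.06,0,0],[0,0,0.04,0,0],[0,0,0,0,0],[0,0,0,0,0]]]'

```text
time_s: 16.58
ee_pos: [614.9, 83.7, 31.7]
ee_rot: [180.0, 0.0, 171.7]
force: [-0.1, 1.0, 0.9]
gripper_width: 13.9
gripper_force: 20.0
```

Call:
send_rows --steps '[[[0,0,0.02,0,0],[0,0,0,0,0.2],[0,0,0,0,0.35],[0,0,0,0,0.4],[0,0,0,0,0.4]]]'

```text
time_s: 17.0
ee_pos: [614.9, 83.7, 30.9]
ee_rot: [180.0, 0.0, 171.7]
force: [0.1, -0.5, 0.2]
gripper_width: 34.8
gripper_force: 0.0
```

Call:
send_rows --steps '[[[0,0,0,0,0.4],[0,0,-0.3,0,0.4],[0,0,-0.7,0,0.4],[0,0,-0.9,0,0.4],[0,0,-0.6,0,0.6]]]'

```text
time_s: 17.42
ee_pos: [615.7, 83.8, 134.4]
ee_rot: [179.9, 0.2, 171.7]
force: [0.8, 0.1, 0.7]
gripper_width: 40.7
gripper_force: 0.0
```

```bash
python3 brush.py b10 500 700 40 130 44 | grep -A1 -E "n [0-9]{2,} "; python3 plan.py start=614.8,83.7,130,171.7 635 -60 130 150 6 0.8 654.5 -179.2 130 130 5 0.8 654.5 -179.2 50 130 4 0.6
```

```text
top n 67 px [261.  202.1] plane c [575.1  89.3] len 36.2 ends [593.4  87.8] [557.3  90.7] z [37.4 43.5 47.9]
    z at ends 44.2 42.9
scene n 14 px [310.8 177.1] plane c [ 520.9 -133.2] len 19.2 ends [ 513.1 -135.5] [ 531.5 -130.2] z [232.  236.6 239.7]
    z at ends 235.9 232.2
scene n 12 px [326.5 201.8] plane c [537.6 -39. ] len 18.6 ends [530.6 -43.4] [546.3 -33.5] z [230.4 238.3 239.6]
    z at ends 239.3 232.3
scene n 42 px [374.3 236.1] plane c [510.1 106.8] len 20.8 ends [516.4 116.4] [505.  99.] z [32.6 40.  43.1]
    z at ends 36.1 41.4
scene n 419 px [330.4 250.4] plane c [613.7  89.6] len 112.5 ends [557.   97.7] [668.5  81.9] z [30.8 42.1 45.1]
    z at ends 42.5 41.8
t 17.5167 pos [618.1  84.  137. ] rot [179.8   0.6 171.7] w 48.1
wp [635.2 -60.1 130. ] 150.0
wp [ 654.4 -179.2  130. ] 130.0
wp [ 654.4 -179.2   50. ] 130.0
[[[-0.17, -0.58, -0.0, 0.53, 0.8], [-0.21, -0.57, -0.0, 0.53, 0.8], [-0.24, -0.55, -0.0, 0.52, 0.8], [-0.28, -0.54, -0.0, 0.53, 0.8], [-0.31, -0.52, -0.0, 0.52, 0.8]]]
[[[-0.34, -0.5, -0.0, 0.53, 0.8], [-0.38, -0.47, -0.0, 0.58, 0.8], [-0.41, -0.44, -0.0, 0.58, 0.8], [-0.44, -0.41, -0.0, 0.58, 0.8], [-0.47, -0.38, -0.0, 0.58, 0.8]]]
[[[-0.5, -0.34, -0.0, 0.59, 0.8], [-0.0, 0.0, 0.5, -0.0, 0.6], [-0.0, 0.0, 0.5, -0.0, 0.6], [-0.0, 0.0, 0.5, -0.0, 0.6], [-0.0, 0.0, 0.5, -0.0, 0.6]]]
```

The brush now lies level in both cradles: handle top at 43 mm, centre about (613.7, 89). Next is the lid.

```bash
python3 plan.py start=614.9,83.7,131,171.7 630 -40 120 171.7 4 0.6 654.8 -179.2 110 171.7 5 0.6 654.8 -179.2 60 171.7 3 0.6 654.8 -179.2 18 171.7 3 0.6
```

```text
t 17.5167 pos [618.1  84.  137. ] rot [179.8   0.6 171.7] w 48.1
wp [630.  -40.2 120.2] 171.7
wp [ 655.  -179.2  110.2] 171.7
wp [ 655.  -179.2   60.2] 171.7
wp [ 655.  -179.2   18.2] 171.7
[[[-0.2, -0.75, 0.07, -0.0, 0.6], [-0.21, -0.75, 0.07, -0.0, 0.6], [-0.2, -0.75, 0.07, -0.0, 0.6], [-0.21, -0.76, 0.06, -0.0, 0.6], [-0.22, -0.67, 0.05, -0.0, 0.6]]]
[[[-0.22, -0.67, 0.05, -0.0, 0.6], [-0.23, -0.67, 0.05, -0.0, 0.6], [-0.22, -0.67, 0.05, -0.0, 0.6], [-0.23, -0.67, 0.05, -0.0, 0.6], [0.0, 0.0, 0.42, -0.0, 0.6]]]
[[[0.0, 0.0, 0.42, -0.0, 0.6], [0.0, 0.0, 0.41, -0.0, 0.6], [0.0, 0.0, 0.35, -0.0, 0.6], [0.0, 0.0, 0.35, -0.0, 0.6], [0.0, 0.0, 0.35, -0.0, 0.6]]]
```

Call:
send_rows --steps '[[[-0.2,-0.75,0.07,0,0.6],[-0.21,-0.75,0.07,0,0.6],[-0.2,-0.75,0.07,0,0.6],[-0.21,-0.76,0.06,0,0.6],[-0.22,-0.67,0.05,0,0.6]]]'

```text
time_s: 17.93
ee_pos: [633.9, -69.7, 117.6]
ee_rot: [-180.0, -0.1, 171.7]
force: [0.3, -0.5, 0.7]
gripper_width: 54.5
gripper_force: 0.0
```

Call:
send_rows --steps '[[[-0.22,-0.67,0.05,0,0.6],[-0.23,-0.67,0.05,0,0.6],[-0.22,-0.67,0.05,0,0.6],[-0.23,-0.67,0.05,0,0.6],[0,0,0,0,0.6]]]'

```text
time_s: 18.35
ee_pos: [654.8, -184.5, 109.1]
ee_rot: [-179.9, 0.0, 171.4]
force: [0.1, 0.1, 0.5]
gripper_width: 54.3
gripper_force: 0.0
```

Call:
send_rows --steps '[[[0,0,0.42,0,0.6],[0,0,0.42,0,0.6],[0,0,0.41,0,0.6],[0,0,0,0,0.6]]]'

```text
time_s: 18.68
ee_pos: [651.8, -178.1, 56.2]
ee_rot: [179.9, -0.4, 171.7]
force: [-1.4, 0.3, -0.9]
gripper_width: 54.9
gripper_force: 0.0
```

```bash
python3 - <<'E'
from h import *
s=env.state(); print(s["ee_pos"],s["ee_rot"],s["time_s"])
a=grab("scene","s11")["pixels"][110:260,180:380,::-1]; b=grab("top","t11")["pixels"][110:260,280:480,::-1]
cv2.imwrite('pics/c8.png',cv2.resize(np.vstack([a,b]),None,fx=2,fy=2,interpolation=2))
E
```

```text
[ 651.83442641 -178.14184458   56.16392262] [179.92094574  -0.44661121 171.65622085] 18.6833
```

View pics/c8.png

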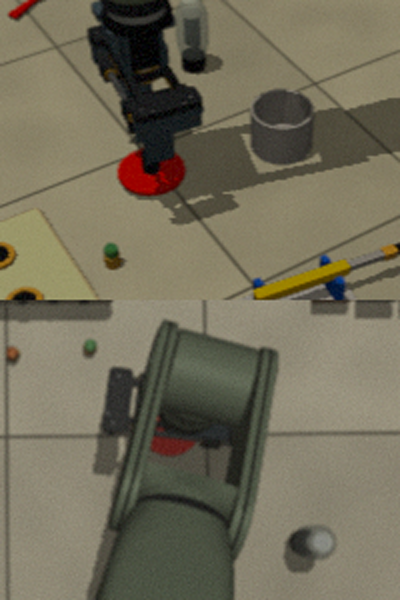

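The fingers straddle the knob at (150,160), and the brush sits in its cradles at the lower right. I'll descend and grip the knob.

Call:
send_rows --steps '[[[0,0,0.35,0,0.6],[0,0,0.35,0,0.6],[0,0,0.25,0,0.6],[0,0,0.1,0,0.6],[0,0,0,0,0.2]]]' --squeeze 30

```text
time_s: 19.2
ee_pos: [654.4, -179.1, 17.6]
ee_rot: [180.0, -0.1, 171.7]
force: [0.4, -0.2, 0.1]
gripper_width: 50.5
gripper_force: 0.0
```

Call:
send_rows --steps '[[[0,0,0,0,0],[0,0,0,0,0],[0,0,0,0,0],[0,0,0,0,0],[0,0,0,0,0]]]'

```text
time_s: 19.62
ee_pos: [655.0, -179.5, 18.6]
ee_rot: [-180.0, 0.1, 171.7]
force: [0.2, -0.5, 1.5]
gripper_width: 21.2
gripper_force: 30.0
```

Call:
send_rows --steps '[[[0,0,0,0,0],[0,0,0,0,0]]]'

```text
time_s: 19.78
ee_pos: [655.0, -179.5, 18.6]
ee_rot: [-180.0, 0.1, 171.7]
force: [0.1, 0.3, 3.6]
gripper_width: 21.3
gripper_force: 30.0
```

```bash
python3 plan.py start=655,-179.4,18.4,171.7 655 -179.4 110 171.7 5 0 485.5 -146 110 171.7 9 0 485.5 -146 86 171.7 3 0
```

```text
t 19.7833 pos [ 655.  -179.5   18.6] rot [-1.800e+02  1.000e-01  1.717e+02] w 21.3
wp [ 655.  -179.4  110. ] 171.7
wp [ 485.6 -146.2  110. ] 171.7
wp [ 485.6 -146.2   86. ] 171.7
[[[0.0, 0.0, -0.46, -0.0, 0.0], [0.0, 0.0, -0.46, -0.0, 0.0], [0.0, 0.0, -0.46, -0.0, 0.0], [0.0, 0.0, -0.45, -0.0, 0.0], [0.0, 0.0, -0.46, -0.0, 0.0]]]
[[[0.48, 0.02, 0.0, -0.0, 0.0], [0.48, 0.02, 0.0, -0.0, 0.0], [0.48, 0.02, 0.0, -0.0, 0.0], [0.48, 0.03, 0.0, -0.0, 0.0], [0.48, 0.02, 0.0, -0.0, 0.0]]]
[[[0.48, 0.03, 0.0, -0.0, 0.0], [0.48, 0.02, 0.0, -0.0, 0.0], [0.48, 0.03, 0.0, -0.0, 0.0], [0.47, 0.02, 0.0, -0.0, 0.0], [0.0, 0.0, 0.2, -0.0, 0.0]]]
[[[0.0, 0.0, 0.2, -0.0, 0.0], [0.0, 0.0, 0.2, -0.0, 0.0]]]
```

Call:
send_rows --steps '[[[0,0,-0.35,0,0],[0,0,-0.5,0,0],[0,0,-0.5,0,0],[0,0,-0.5,0,0],[0,0,-0.45,0,0]]]'

```text
time_s: 20.2
ee_pos: [654.5, -179.2, 110.7]
ee_rot: [180.0, -0.0, 171.7]
force: [-0.7, -0.3, -0.6]
gripper_width: 21.0
gripper_force: 30.0
```

Call:
send_rows --steps '[[[0.48,0.02,0,0,0],[0.48,0.02,0,0,0],[0.48,0.02,0,0,0],[0.48,0.03,0,0,0],[0.48,0.02,0,0,0]]]'

```text
time_s: 20.62
ee_pos: [559.0, -160.6, 109.5]
ee_rot: [180.0, -0.1, 171.7]
force: [-0.4, 0.5, 0.1]
gripper_width: 21.0
gripper_force: 30.0
```

Call:
send_rows --steps '[[[0.48,0.03,0,0,0],[0.48,0.02,0,0,0],[0.48,0.03,0,0,0],[0.47,0.02,0,0,0],[0,0,0.2,0,0]]]'

```text
time_s: 21.03
ee_pos: [482.1, -145.1, 102.5]
ee_rot: [180.0, -0.1, 171.6]
force: [-0.2, 0.8, -1.2]
gripper_width: 21.5
gripper_force: 30.0
```

Call:
send_rows --steps '[[[0,0,0.2,0,0],[0,0,0.2,0,0],[0,0,0,0,0],[0,0,0,0,0]]]'

```text
time_s: 21.37
ee_pos: [485.7, -146.0, 84.9]
ee_rot: [180.0, -0.1, 171.7]
force: [0.0, -0.6, -1.3]
gripper_width: 21.1
gripper_force: 30.0
```

```bash
cat > lid.py <<'E'
from h import *
import sys
s=env.state(); p=s["ee_pos"]; print(np.round(p,1),np.round(s["ee_rot"],1),s["time_s"])
zt=p[2]-18.6+14
for n in("scene","top"):
    f=grab(n,f"{n}_{sys.argv[1]}"); P=cloud(f);H=hsv(f);h,S,v=[H[...,i].astype(int) for i in range(3)]
    m=((h<7)|(h>173))&(S>130)&(abs(P[...,0]-485)<70)&(abs(P[...,1]+146)<70)&(P[...,2]>30)
    if m.sum()<20: print(n,"no red"); continue
    cs,_=cv2.findContours(m.astype(np.uint8),cv2.RETR_EXTERNAL,cv2.CHAIN_APPROX_NONE); c=np.vstack([x for x in cs if len(x)>8])[:,0]
    hull=cv2.convexHull(c); e=onplane(f,hull.reshape(-1,2),zt)[:,:2]; cc,r=cv2.minEnclosingCircle(e.astype(np.float32))
    Q=P[m]; Q=Q[abs(Q[:,2]-zt)<6]; pl=np.linalg.lstsq(np.c_[Q[:,:2],np.ones(len(Q))],Q[:,2],rcond=None)[0]
    print(n,m.sum(),"lid disc",np.round(cc,1),round(r,1),"z",np.median(Q[:,2]).round(1),"expect",round(zt,1),"slopes",pl[:2].round(3))
    m=(abs(P[...,0]-485)<60)&(abs(P[...,1]+146)<60)&(S<60)&(P[...,2]>8)&(P[...,2]<50)
    q=P[m]; A=np.c_[2*q[:,:2],np.ones(len(q))]; so=np.linalg.lstsq(A,(q[:,:2]**2).sum(1),rcond=None)[0]; print("   pot wall fit",len(q),so[:2].round(1),np.sqrt(so[2]+so[0]**2+so[1]**2).round(1))
E
python3 lid.py l1
```

```text
[ 485.7 -146.    84.9] [ 1.800e+02 -1.000e-01  1.717e+02] 21.3667
scene 473 lid disc [ 438.5 -215.6] 130.5 z 80.0 expect 80.3 slopes [-0.012 -0.012]
   pot wall fit 403 [ 482.6 -145.7] 37.9
top no red
```

Call:
send_rows --steps '[[[0.0,0,0.1,0,0],[0,0,0.1,0,0],[0,0,0.08,0,0],[0,0,0.03,0,0],[0,0,0,0,0]]]'

```text
time_s: 21.88
ee_pos: [485.0, -146.0, 73.1]
ee_rot: [-180.0, -0.0, 171.7]
force: [-0.2, -0.2, -1.8]
gripper_width: 21.2
gripper_force: 30.0
```

```bash
sed -i 's/(P\[...,2\]>30)$/(abs(P[...,2]-zt)<8)/' lid.py; python3 lid.py l2
```

```text
[ 485.  -146.    73.1] [-180.    -0.   171.7] 21.8833
scene 394 lid disc [ 485.4 -140. ] 42.8 z 68.2 expect 68.5 slopes [-0.012 -0.008]
   pot wall fit 390 [ 482.2 -145.9] 38.3
top no red
```

The plug has entered the pot without contact force (origin about 54.5 mm). Pressing down next.

Call:
send_rows --steps '[[[0,0,0.03,0,0],[0,0,0.03,0,0],[0,0,0.02,0,0],[0,0,0,0,0]]]'

```text
time_s: 22.32
ee_pos: [485.5, -146.2, 70.6]
ee_rot: [-180.0, 0.0, 171.7]
force: [0.1, -1.1, 1.7]
gripper_width: 21.2
gripper_force: 30.0
```

Call:
send_rows --steps '[[[0,0,0.03,0,0],[0,0,0,0,0]]]'

```text
time_s: 22.48
ee_pos: [485.5, -146.2, 70.6]
ee_rot: [-180.0, 0.1, 171.7]
force: [-2.7, -0.5, 11.4]
gripper_width: 21.1
gripper_force: 30.0
```

Call:
send_rows --steps '[[[0,0,0.02,0,0],[0,0,0,0,0],[0,0,0,0,0]]]'

```text
time_s: 22.73
ee_pos: [485.5, -146.2, 70.5]
ee_rot: [-180.0, 0.1, 171.7]
force: [-4.9, -0.1, 14.9]
gripper_width: 21.5
gripper_force: 30.0
```

Call:
send_rows --steps '[[[0,0,-0.04,0,0],[0,0,0,0,0.3],[0,0,0,0,0.45],[0,0,0,0,0.6],[0,0,0,0,0.6]]]'

```text
time_s: 23.15
ee_pos: [485.2, -145.8, 69.6]
ee_rot: [180.0, -0.0, 171.7]
force: [1.0, -0.0, 0.6]
gripper_width: 44.5
gripper_force: 0.0
```

Call:
send_rows --steps '[[[0,0,0,0,0.6],[0,0,-0.3,0,0.6],[0,0,-0.7,0,0.6],[0,0,-0.9,0,0.6],[0,0,-0.9,0,0.6]]]'

```text
time_s: 23.57
ee_pos: [484.5, -145.7, 182.4]
ee_rot: [180.0, -0.1, 171.7]
force: [0.9, 0.4, 1.4]
gripper_width: 54.8
gripper_force: 0.0
```

Call:
send_rows --steps '[[[0,0.9,0,0,0.6],[0,0.9,0,0,0.6],[0,0.9,0,0,0.6],[-0.6,0.5,-0.3,0,0.6],[0,0,0,0,0.6]]]'

```text
time_s: 23.98
ee_pos: [531.9, -19.6, 195.5]
ee_rot: [179.9, 0.4, 171.9]
force: [1.0, 0.4, 0.2]
gripper_width: 54.8
gripper_force: 0.0
```

```bash
python3 - <<'E'
from h import *
s=env.state(); print(np.round(s["ee_pos"],1),s["time_s"])
for n in("scene","top"):
    f=grab(n,f"{n}_fin"); P=cloud(f);H=hsv(f);h,S,v=[H[...,i].astype(int) for i in range(3)]; np.savez(f"pics/{n}_fin.npz",**f)
    m=((h<7)|(h>173))&(S>130)&(abs(P[...,0]-485)<60)&(abs(P[...,1]+146)<60)&(P[...,2]>50)&(P[...,2]<85)
    if m.sum()>20:
        Q=P[m]; pl=np.linalg.lstsq(np.c_[Q[:,:2],np.ones(len(Q))],Q[:,2],rcond=None)[0]
        print(n,m.sum(),"lid z",np.median(Q[:,2]).round(1),"slopes",pl[:2].round(3),"c",onplane(f,np.argwhere(cv2.morphologyEx(m.astype(np.uint8),cv2.MORPH_CLOSE,np.ones((15,15))))[:,::-1],66).mean(0).round(1))
E
python3 brush.py fb 500 700 40 130 44 | grep -A1 -E "n [0-9]{2,} "
python3 -c "
import cv2;a=cv2.imread('pics/scene_fin.png')[110:330,200:480];cv2.imwrite('pics/c9.png',cv2.resize(a,None,fx=2.5,fy=2.5))"
```

```text
[531.9 -19.6 195.5] 23.9833
scene 509 lid z 65.7 slopes [-0.016 -0.011] c [ 486.2 -140.4   66. ]
top 689 lid z 65.6 slopes [0.003 0.006] c [ 484.1 -149.    66. ]
top n 151 px [263.6 183.3] plane c [623.4  82.3] len 106.0 ends [663.9  74.4] [559.9  94.7] z [36.8 43.7 47.9]
    z at ends 42.8 44.3
top n 18 px [256.8 229.2] plane c [505.3 100.1] len 15.0 ends [512.6 104. ] [499.4  97. ] z [38.1 43.  46.9]
    z at ends 46.8 38.2
scene n 40 px [374.2 236. ] plane c [510.  106.3] len 24.0 ends [517.1 116.1] [503.   96.6] z [34.3 41.8 44.2]
    z at ends 36.1 43.2
scene n 410 px [330.5 250.4] plane c [613.6  89.7] len 112.5 ends [557.1  97.9] [668.4  81.8] z [32.4 42.4 45.5]
    z at ends 42.9 42.1
```

View pics/c9.png

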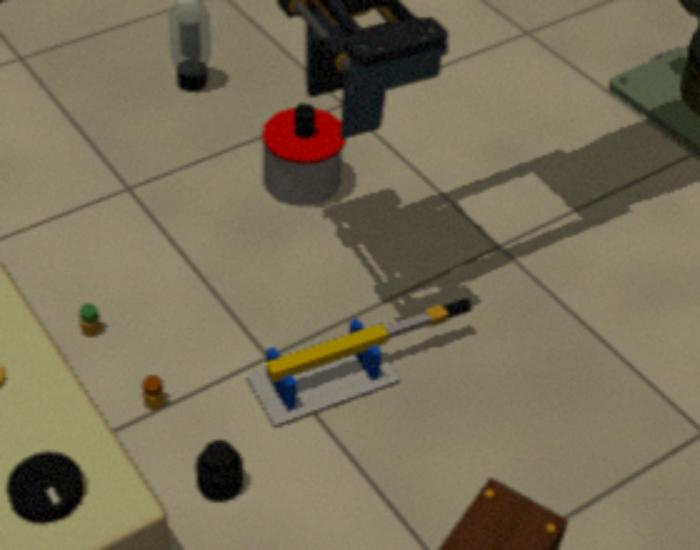

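The lid sits level on the pot (red disc (303,135), top at 65.7 mm). The brush lies in both cradles at (330,350), the bystanders are in place, and the gripper is clear. Handing in.

```bash
python3 -c "
from workcell import env
print(env.job_done())"
```

```text
the job is handed in; nothing more can be done
None
```

I completed all four steps and handed the job in after about 24 s; no verdict came back. In the last pictures the brush lies in both cradles, the lid is level on the pot, and the tube, lamps and plug look unmoved.

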